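# Pulse the hazelnuts in a twist-on blender cup

## Task

Chop the hazelnuts: of the two upturned blender cups, take the one with the nuts in it, set it, blade end down just as it stands, into the motor base with its three lugs through the collar's notches and fully home, then twist it clockwise (seen from above) to the pulse position, halfway to the lock, where its ridges point at the round dots on the collar. The pulse position is sprung and must be held, so finish while still gripping the cup and holding it there, and do not let it go on until the lock clicks. Leave the other cup and the crockery where they are.

Things in the scene. Friction and masses are not known exactly. Their poses are not given: they have to be found in the camera images.
- cup_nuts: The loaded blender cup, upside down on its blade cap: clear, half full of brown hazelnuts, 123 mm tall, 0.2 to 0.35 kg. Origin: centre of its underside, z up its axis. Clear wall 64 mm in diameter from 25 to 116 mm up, then the rounded closed top. Black blade cap below, 72 mm in diameter, 25 mm high, its foot chamfered to 64 mm over the lowest 6 mm.
- nuts_lug (a point): End of one of the loaded cup's three like bayonet lugs, 43 mm from the axis, at the cup's own +x; the others at 120 and 240 degrees. Lugs are 14 mm wide, 1.5 to 10 mm above the underside. Over each lug a black ridge 4 mm wide, 3 mm proud, runs up the wall from 22 to 62 mm. Any lug may go in any notch.
- nuts_grip (a point): Point on the loaded cup's axis 103 mm above its underside, 20 mm below its top: a good height to grip, from above, at any yaw (the wall is smooth all round above 62 mm).
- cup_empty: The second blender cup, the same in every part and measure but with no nuts: the steel blade can be seen inside. Not to be used or moved. Origin: centre of its underside.
- motor_base: Cordless motor base, fixed: round white housing 120 mm in diameter with a grey collar, 105 mm high in all. Origin: centre of its underside, z up. The collar, 98 to 105 mm up, has a 76 mm opening (2 mm clearance round a cup's cap) and three notches for the lugs; the lugs turn under the collar with 3 mm of vertical play.
- recess (a point): Centre of the recess floor inside the collar, 85 mm above the base's underside: a cup that is home stands here, its underside on this floor, its axis on the base's.
- notch (a point): Middle of one of the collar's three like notches, at its top, at the base's own +x, 46 mm from the axis; the others at 120 and 240 degrees. Each is 20 mm wide, cut right through to the outside, leaving a lug 3 mm on each side. At entry the cup's ridges point at the notches.
- pulse_dot (a point): The pulse mark of that notch: a white raised dot of 6 mm on the collar's top, 32 degrees clockwise (seen from above) of the notch, 47.5 mm from the axis. A white radial bar 64 degrees on is the lock mark. Every notch has both marks; the cup's ridges point at the dots in the pulse position.
- switch_ring (a joint): Sprung switch in the base, pushed round by the lugs: rad, 0 at rest, grows as the cup turns clockwise. The lugs meet it about 8 degrees past mid-notch; from there it reads the cup's turn from the notch less 0.14 rad, so 0.42 at the dots. It pushes back with 0.15 N m at first, 0.25 at the dots, 0.35 at the lock catch, and turns a released cup back.
- lock_catch (a joint): The lock catch: rad, 0 at rest. The lugs meet it about 52 degrees past the notches, 20 beyond the dots, where the resistance steps up by 0.3 N m; pushed 0.1 rad further it clicks and the cup is locked on.
- bowl: Bystander: teal stoneware bowl, 150 mm in diameter, 62 mm high. Origin: centre of its underside.
- mug: Bystander: teal stoneware mug, 82 mm in diameter, 92 mm high. Origin: centre of its underside.
- ramekin: Bystander: small teal stoneware dish, 72 mm in diameter, 38 mm high. Origin: centre of its underside.
Not all that is in view belongs to the job. What is shaped like the cup_nuts but blue is not meant.

How it is judged:
By the outcome, as a careful person would: the job done as asked, in the order asked, and still so for the second after the job is handed in, while the arm keeps its last pose, push and grip.
It also fails if it takes over 42 s, if anything falls off the work surface, if the arm or the gripper's body presses on something with over 40 N, if the wrist force passes 120 N, or if a joint passes its speed limit or range.

## Robot

A 6-joint arm with a two-finger parallel gripper is mounted at the origin on the work surface. World frame = base frame: x ahead of the robot, y to its left, z up, the work surface at z = 0. Lengths are in m, angles in rad, forces in N, time in s.
With the tool pointing down it reaches from about 0.3 to 0.825 m from the base axis. Payload 5.4 kg.
Tool frame: the origin (TCP) lies at the very end of the fingers, on their centre line; the grasp point (between the pads) lies 19 mm behind it; z points along the fingers, y is the line along which they close (so a half turn about z gives the same grasp; the last joint's range is limited). The gripper opens to 92 mm and grips with 3 to 60 N. Pads are 20 mm wide; open, the fingers measure 128 mm over their backs; the gripper's body (75 mm by 189 mm) begins 69 mm behind the grasp point.
Start: joints at [-1.493, 0.158, 1.597, -0, 1.386, -0.21], TCP at [0.163, -0.551, 0.215] pointing down, gripper open.
Joint ranges: [-2.91, 2.91], [-0.94, 2.29], [0.18, 2.7], [-1.29, 4.43], [0.17, 2.64], [-3, 3]. Speed limits (rad/s): [2.57, 2.57, 3.14, 3.14, 3.14, 3.14].

## Interface

Orientations are given as a rotation vector (axis times angle).
In Python, from workcell import bot gives the robot as it stands. Calls block until the motion is done:
- bot.goto(position, orientation): joint-space move of the TCP to a pose.
- bot.line_to(position, rot=None, max_speed=0.15): straight line of the TCP; rot=None keeps the orientation; max_speed is the mean speed in m/s.
- bot.set_joints(angles): joint-space move.
- bot.set_gripper(opening, newtons=None): opening from 0.0 (shut) to 1.0 (fully open); newtons is the grip in N (None keeps the last); returns when the fingers have stopped.
- bot.hold(seconds).
- bot.inverse_kinematics(position, orientation): joint angles nearest the present ones, or None.
- bot.read_camera(name): name is "side" or "top"; returns a dict with "pixels" (480x640x3 uint8, blue, green, red), "fx", "fy", "cx", "cy" (pixels), "R" (3x3) and "t" (3): a world point X has camera coordinates R X + t. Camera axes: x right, y down, z forward; pixel columns grow to the right and rows downward; lengths in m; the calibration is good to about 2 mm. A picture is of the moment at which its call begins. There is no depth.
A pose or a line that the arm cannot do raises bot.MotionError and nothing moves.
- bot.job_done(): hands the job in; it is judged then, once.
Readings, each from a call of its own:
- bot.current_clock(): time.
- bot.current_joints(): joint angles.
- bot.current_joint_vel(): joint speeds.
- bot.current_effort(): joint torques, N m.
- bot.current_ee_pos(): TCP position.
- bot.current_tool_rot(): TCP orientation.
- bot.current_contact_force(): force on the tool from outside, world axes, zero at the start.
- bot.current_ft_torque(): the same for the moment, N m.
- bot.current_opening(): opening from 0.0 (shut) to 1.0 (fully open).
- bot.current_grip_force(): force on a finger pad.
Only numpy, scipy, OpenCV 4.12 (cv2) and the standard library are available. Lean on these libraries where they do the work, as an engineer would, in place of code of your own. Each camera call takes 0.05 s, during which the arm holds its last target. There are 200 camera calls.

## Working session

There is one attempt and no reset: what is moved stays moved. The work goes in short steps, each a Python script; the robot and the scene stay as the last script left them, time stands still between calls to the robot, and variables do not carry over. Pictures are saved under pics/ and viewed, at most 10 in all, crops included, and the job is handed in when it is done.

```bash
mkdir -p pics; ls
python3 - <<'E'
from workcell import bot
import cv2,pickle
d={}
for n in("side","top"):
    c=bot.read_camera(n); d[n]=c; cv2.imwrite(f"pics/{n}0.png",c["pixels"]); print(n,c["fx"],c["cx"],c["cy"],c["R"],c["t"])
pickle.dump(d,open("cams.pkl","wb"))
print(bot.current_clock(),bot.current_tool_rot(),bot.current_contact_force())
E
```

```text
pics
side 616.453506690816 323.07572499461304 243.06663798378767 [[-0.86166588 -0.50713619  0.01856851]
 [-0.28529893  0.45383713 -0.84417793]
 [ 0.4196861  -0.7326969  -0.53574138]] [0.42413486 0.20869419 1.3043848 ]
top 511.25590556219134 317.3303809435537 240.3932060546328 [[ 0.00564753 -0.99967319  0.02493226]
 [-0.99846851 -0.00700938 -0.05487722]
 [ 0.05503405 -0.02458416 -0.99818178]] [0.00766598 0.47961587 1.1953075 ]
0.1 [-3.10747422e+00 -4.50262891e-01 -1.81036564e-04] [-0.03345081 -1.29960901  0.47076495]
```

View pics/side0.png

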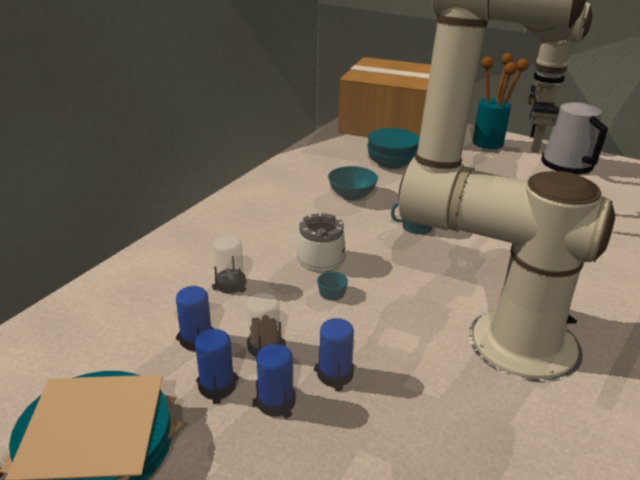

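View pics/top0.png

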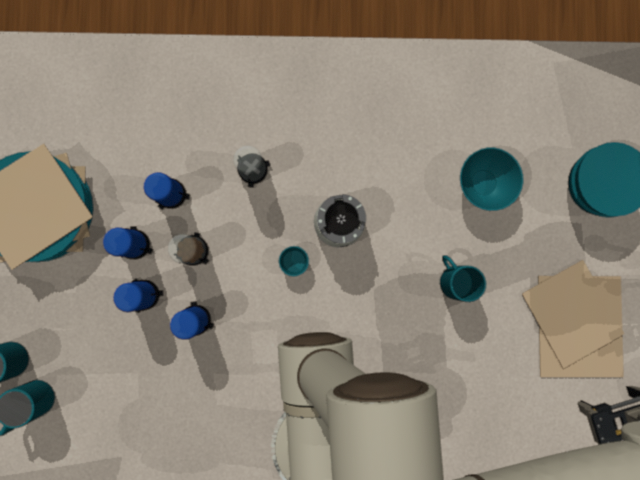

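Two clear cups are visible. One is at side (265,325) / top (190,248) with brown contents. The other is at side (229,262) / top (252,168), with the steel blade showing. The blue ones are decoys. The first fits, and I'll confirm it in an enlarged crop.

Run:
```python
import cv2,pickle,numpy as np
d=pickle.load(open("cams.pkl","rb"))
t,s=d["top"]["pixels"],d["side"]["pixels"]
def cr(im,x,y,w,h,k): return cv2.resize(im[y:y+h,x:x+w],None,fx=k,fy=k,interpolation=cv2.INTER_CUBIC)
a=cr(t,160,220,60,60,6.6667);b=cr(t,310,190,60,60,6.6667)
cv2.imwrite("pics/crop1.png",np.hstack([a,b]))
a=cr(s,228,285,75,75,5.3333);b=cr(s,285,205,75,75,5.3333)
cv2.imwrite("pics/crop2.png",np.hstack([a,b]))
```

```text
(no output)
```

View pics/crop1.png

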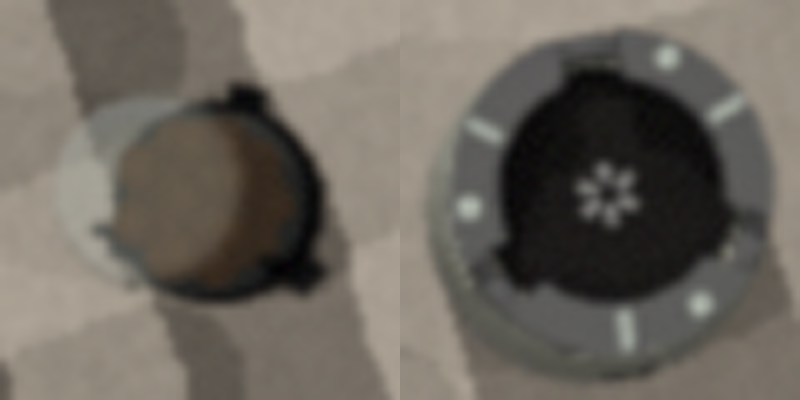

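View pics/crop2.png

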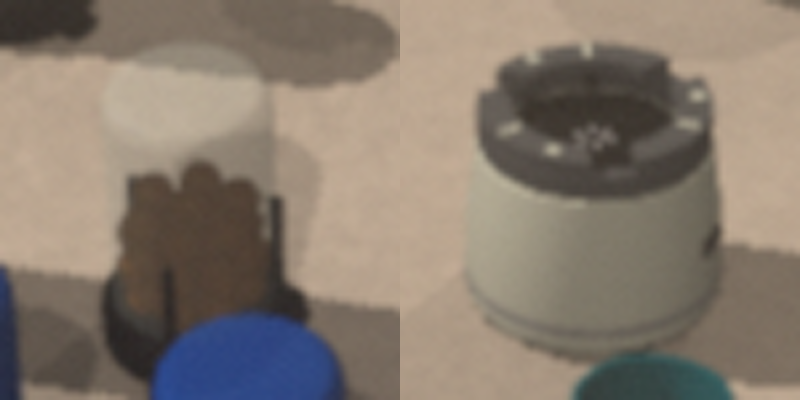

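The crop confirms that the cup at top (190,248) holds brown nuts. The base has dots at top-crop (667,57), (469,208) and (700,305), and bars at (728,106), (485,130) and (626,330). The cup's lugs are at (247,85), (318,283) and (104,231). Next I'll fit the poses.

```bash
cat > fit.py <<'E'
import pickle,numpy as np
from scipy.optimize import least_squares
d=pickle.load(open("cams.pkl","rb"))
def proj(n,X):
    c=d[n];p=(c["R"]@np.atleast_2d(X).T).T+c["t"]
    return np.c_[c["fx"]*p[:,0]/p[:,2]+c["cx"],c["fy"]*p[:,1]/p[:,2]+c["cy"]]
def ring(p,r,z,a): a=np.radians(a)+p[2]; return np.c_[p[0]+r*np.cos(a),p[1]+r*np.sin(a),z+0*a]
def un(n,px,k):
    o={"T1":(160,220),"T2":(310-60,190),"S1":(228,285),"S2":(285-75,205)}[n]
    return np.array(px,float)/k+np.array(o)-.5+.5/k
k=60/9;ks=16/3
def topz(u,v,z):
    c=d["top"];r=c["R"].T@np.array([(u-c["cx"])/c["fx"],(v-c["cy"])/c["fy"],1]);o=-c["R"].T@c["t"]
    return o+r*(z-o[2])/r[2]
E
python3 - <<'E'
from fit import *
np.set_printoptions(precision=4,suppress=True)
# base: marks, dots then bars, order clockwise starting from top notch
dots=un("T2",[(667,57),(700,305),(469,208)],k); bars=un("T2",[(728,106),(626,330),(485,130)],k)
def P(n,p):return proj(n,np.r_[ring(p,.0475,.105,np.array([0,-120,-240])-32),ring(p,.0475,.105,np.array([0,-120,-240])-64)])
obs=np.r_[dots,bars]
x0=np.r_[topz(*obs[:3].mean(0),.105)[:2],0]
r=min((least_squares(lambda p:(P("top",p)-obs).ravel(),np.r_[x0[:2],a]) for a in(0,2,4)),key=lambda r:r.cost)
print("base",r.x,np.degrees(r.x[2]),"\n",r.fun.reshape(-1,2)); print("side pred crop",(P("side",r.x)-[285-75,205])*ks)
so=un("S2",[(697,95),(686,125),(554,148),(509,130),(534,57),(588,49)],ks)
pr=P("side",r.x); idx=[np.argmin(np.hypot(*(pr-q).T)) for q in so]; print(idx,(so-pr[idx]))
rb=least_squares(lambda p:np.r_[(P("top",p)-obs).ravel(),(P("side",p)[idx]-so).ravel()],r.x)
print("base both",rb.x,np.degrees(rb.x[2]),rb.fun.reshape(-1,2))
# cup
lo=un("T1",[(247,85),(318,283),(104,231)],k); so=un("S1",[(132,178),(276,200),(167,270)],ks)
L=lambda p:proj("top",ring(p,.043,.007,np.array([0,-120,-240])))
c0=topz(*lo.mean(0),.007)
best=min((least_squares(lambda p:(L(p)-lo).ravel(),np.r_[c0[:2],a]) for a in(0,2,4)),key=lambda r:r.cost)
print("cup",best.x,best.fun)
R=lambda p:proj("side",ring(p,.0345,.062,np.array([0,-120,-240])))
pr=R(best.x);print("ridge pred",(pr-[228,285])*ks)
idx=[np.argmin(np.hypot(*(pr-q).T)) for q in so];print(idx,so-pr[idx])
rc=least_squares(lambda p:np.r_[(L(p)-lo).ravel(),(R(p)[idx]-so).ravel()],best.x)
print("cup both",rc.x,np.degrees(rc.x[2]),rc.fun.reshape(-1,2))
# others
for n,u,v,z in(("empty",255,170,.02),("ramekin",293,261,.038)):print(n,topz(u,v,z))
for n,u,v in(("b1",158,185),("b2",119,241),("b3",128,296),("b4",183,325)):print(n,topz(u,v,.12))
E
```

```text
base [ 0.5241 -0.0396  0.1698] 9.73137057962544 
 [[ 0.0788 -0.0392]
 [ 0.0957 -0.1715]
 [ 0.0512 -0.0911]
 [ 0.2565  0.0353]
 [ 0.087   0.4227]
 [-0.5677 -0.1596]]
side pred crop [[529.5875  56.4007]
 [694.287   93.7522]
 [549.5088 148.3377]
 [582.1754  47.1279]
 [686.795  122.7887]
 [504.4482 128.536 ]]
[np.int64(1), np.int64(4), np.int64(2), np.int64(5), np.int64(0), np.int64(3)] [[ 0.1024 -0.1723]
 [-0.5553  0.0084]
 [ 0.4359 -0.4696]
 [ 0.4472 -0.1318]
 [ 0.4211 -0.2939]
 [ 0.6859 -0.0552]]
base both [ 0.524  -0.0399  0.1663] 9.530989241424344 [[ 0.2773  0.0598]
 [ 0.1649 -0.0556]
 [ 0.1707 -0.0961]
 [ 0.4291  0.1667]
 [ 0.1408  0.4998]
 [-0.4071 -0.1581]
 [ 0.0186  0.1737]
 [ 0.6404 -0.0106]
 [-0.3832  0.4193]
 [-0.3692  0.0674]
 [-0.255   0.2427]
 [-0.509   0.0218]]
cup [0.4563 0.3037 6.0732] [ 0.5614 -0.5751 -0.8482 -0.2222  0.288   0.7954]
ridge pred [[122.4681 170.8002]
 [272.7865 194.7332]
 [155.9649 270.0399]]
[np.int64(0), np.int64(1), np.int64(2)] [[ 1.381   0.9437]
 [ 0.1963  0.5813]
 [ 1.6628 -0.4137]]
cup both [0.455  0.3033 6.079 ] 348.29858244069413 [[ 0.6149 -0.0643]
 [-0.618   0.2355]
 [ 0.4755  1.4326]
 [-0.8389 -0.7954]
 [ 0.4051 -0.5374]
 [-0.9243  0.5405]]
empty [0.6446 0.159  0.02  ]
ramekin [0.4302 0.0672 0.038 ]
b1 [0.5905 0.3567 0.12  ]
b2 [0.4694 0.4365 0.12  ]
b3 [0.3527 0.4145 0.12  ]
b4 [0.292  0.2973 0.12  ]
```

```bash
cat > h.py <<'E'
from workcell import bot
import numpy as np
from scipy.spatial.transform import Rotation as Ro
def rv(deg): return (Ro.from_euler("z",deg,degrees=True)*Ro.from_euler("x",180,degrees=True)).as_rotvec()
CUP=np.array([.455,.3035]);BASE=np.array([.524,-.0398])
CUPYAW=-11.7;NOTCH=9.5
E
python3 - <<'E'
from h import *
for psi in range(-90,91,30):
    o=[]
    for xy,z,y in((CUP,.24,0),(CUP,.084,0),(CUP,.24,0),(BASE,.24,21.2),(BASE,.169,21.2),(BASE,.169,-20)):
        q=bot.inverse_kinematics([*xy,z],rv(psi+y)); o.append(None if q is None else np.round(q,2).tolist())
    print(psi,[None if q is None else q[5] for q in o], o[0],o[4])
E
```

```text
-90 [-2.77, -2.77, -2.77, 2.47, 2.47, None] [0.37, 0.07, 1.64, 0.0, 1.43, -2.77] [-0.31, 0.07, 1.79, -0.0, 1.29, 2.47]
-60 [2.99, 2.99, 2.99, 1.94, 1.94, 2.66] [0.37, 0.07, 1.64, -0.0, 1.43, 2.99] [-0.31, 0.07, 1.79, 0.0, 1.29, 1.94]
-30 [2.46, 2.46, 2.46, 1.42, 1.42, 2.14] [0.37, 0.07, 1.64, -0.0, 1.43, 2.46] [-0.31, 0.07, 1.79, -0.0, 1.29, 1.42]
0 [1.94, 1.94, 1.94, 0.89, 0.89, 1.61] [0.37, 0.07, 1.64, -0.0, 1.43, 1.94] [-0.31, 0.07, 1.79, 0.0, 1.29, 0.89]
30 [1.41, 1.41, 1.41, 0.37, 0.37, 1.09] [0.37, 0.07, 1.64, -0.0, 1.43, 1.41] [-0.31, 0.07, 1.79, -0.0, 1.29, 0.37]
60 [0.89, 0.89, 0.89, -0.15, -0.15, 0.57] [0.37, 0.07, 1.64, -0.0, 1.43, 0.89] [-0.31, 0.07, 1.79, -0.0, 1.29, -0.15]
90 [0.37, 0.37, 0.37, -0.68, -0.68, 0.04] [0.37, 0.07, 1.64, -0.0, 1.43, 0.37] [-0.31, 0.07, 1.79, 0.0, 1.29, -0.68]
```

Run:
```python
from h import *
import cv2
bot.goto([*CUP,.24],rv(90)); print(bot.current_clock())
bot.line_to([*CUP,.084],max_speed=.12); print(bot.current_clock(),bot.current_contact_force())
bot.set_gripper(0.0,45); print(bot.current_opening()*92,bot.current_grip_force(),bot.current_clock())
bot.line_to([*CUP,.235]); 
c=bot.read_camera("side"); cv2.imwrite("pics/s1.png",cv2.resize(c["pixels"][150:400,130:400],None,fx=2.2,fy=2.2,interpolation=cv2.INTER_CUBIC))
print(bot.current_clock(),bot.current_contact_force(),bot.current_ft_torque(),bot.current_opening()*92)
```

```text
3.2583
4.7083 [-0.55449507 -0.43487899 -0.50786549]
63.288781787615825 45.00040590763092 5.25
6.4583 [-0.93771218 -0.32392237 -2.73090518] [-0.00911467 -0.01668549 -0.02538845] 63.3959688153118
```

View pics/s1.png

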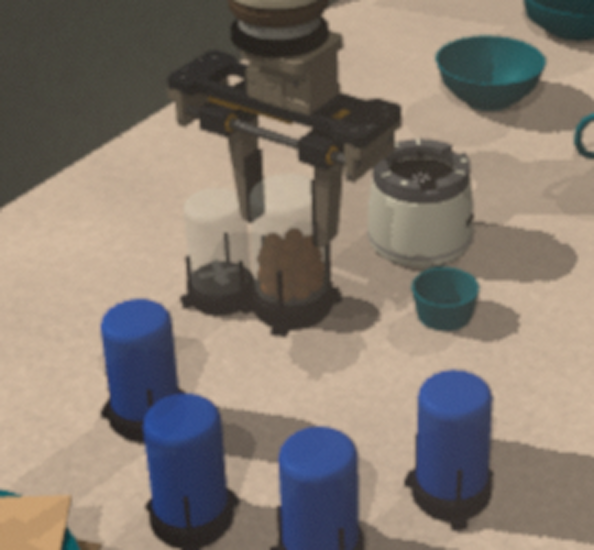

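The loaded cup is held and clear of the table, and nothing else has moved. I'll carry it over the base and compare it with the notches.

Run:
```python
from h import *
import cv2
bot.goto([*BASE,.235],rv(90+21.2)); bot.line_to([*BASE,.205])
c=bot.read_camera("side"); print(bot.current_clock(),bot.current_ee_pos())
cv2.imwrite("pics/s2full.png",c["pixels"])
cv2.imwrite("pics/s2.png",cv2.resize(c["pixels"][170:270,275:375],None,fx=6,fy=6,interpolation=cv2.INTER_CUBIC))
```

```text
8.175 [ 0.5241259  -0.03917691  0.20536661]
```

View pics/s2.png

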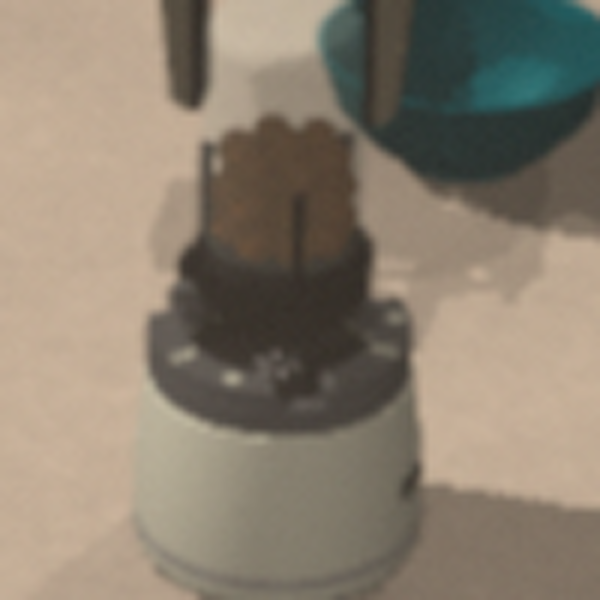

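Run:
```python
from fit import *
np.set_printoptions(precision=4,suppress=True)
U=lambda px:np.array(px,float)/6+[275,170]-.5+.5/6
C=lambda q:(q-[275,170])*6
b=[.524,-.0398,np.radians(9.5)]
z0=.2054-.084
R=lambda p:proj("side",np.r_[ring(p,.0345,z0+.062,np.array([0,120,240])),ring(p,.0345,z0+.025,np.array([0,120,240]))])
p0=[.5241,-.0392,np.radians(9.5)]
print("ridge pred",C(R(p0)))
def capx(p):
    a=proj("side",ring([p[0],p[1],0],.036,z0+.025,np.arange(360.)));return np.array([a[:,0].min(),a[:,0].max()])
print("cap x pred",(capx(p0)-275)*6)
m=proj("side",np.r_[ring(b,.0475,.105,np.array([0,120,240])-32),ring(b,.0475,.105,np.array([0,120,240])-64)]);print("marks",C(m))
n=proj("side",np.r_[ring(b,.049,.105,np.array([0,120,240]))]);print("notch",C(n))
```

```text
ridge pred [[196.5833 133.9837]
 [291.6431 191.7451]
 [345.2373 125.4592]
 [196.0983 215.8581]
 [289.8419 275.026 ]
 [342.7818 206.9809]]
cap x pred [185.9191 366.5225]
marks [[206.5921 273.2369]
 [228.2025 376.6857]
 [391.5732 315.6266]
 [265.8335 262.9264]
 [177.6854 354.3084]
 [382.8899 348.2719]]
notch [[163.6887 297.4032]
 [294.6441 383.9198]
 [368.122  284.4006]]
```

Within about 1 mm and 2°. I'll descend under force watch.

Run:
```python
from h import *
f0=bot.current_contact_force();t0=bot.current_ft_torque()
z=.205
np.set_printoptions(precision=2,suppress=True)
while z>.166:
    z-=.003 if z>.193 else .0015
    bot.line_to([*BASE,z],max_speed=.03)
    f=bot.current_contact_force()-f0;t=bot.current_ft_torque()-t0
    print(round(z,4),f,t,bot.current_ee_pos()*1000)
    if np.linalg.norm(f)>12: break
print(bot.current_clock())
```

```text
0.202 [ 0.61  1.33 -0.5 ] [ 0.02 -0.06 -0.01] [524.28 -39.8  202.53]
0.199 [ 0.04  0.58 -1.55] [ 0.07  0.03 -0.02] [523.88 -39.8  198.85]
0.196 [0.08 1.09 0.42] [-0.01  0.03 -0.02] [523.79 -39.76 195.68]
0.193 [0.79 2.   0.43] [ 0.05 -0.04 -0.04] [523.79 -39.74 192.69]
0.1915 [-0.3   0.46 -0.34] [ 0.   -0.05 -0.02] [523.93 -39.79 191.42]
0.19 [0.54 0.5  0.24] [ 0.1  -0.03  0.01] [523.93 -39.78 189.89]
0.1885 [0.83 1.57 0.3 ] [-0.01  0.01  0.  ] [523.9  -39.76 188.34]
0.187 [ 0.17  0.93 -0.38] [-0.02  0.   -0.03] [523.9  -39.78 186.85]
0.1855 [0.42 1.4  0.33] [ 0.   -0.   -0.06] [523.92 -39.78 185.37]
0.184 [ 0.21  1.24 -0.01] [0.01 0.   0.04] [523.87 -39.77 183.84]
0.1825 [-0.04  0.86  0.28] [-0.01 -0.04 -0.02] [523.9  -39.75 182.34]
0.181 [0.25 1.27 0.06] [ 0.02  0.03 -0.02] [523.9  -39.77 180.87]
0.1795 [-0.44  1.44  0.2 ] [ 0.03  0.04 -0.02] [523.9  -39.76 179.35]
0.178 [ 0.31  0.27 -0.72] [ 0.03 -0.06  0.01] [523.9  -39.76 177.85]
0.1765 [-0.11  1.58 -0.56] [-0.04 -0.04  0.01] [523.92 -39.78 176.38]
0.175 [ 0.86  1.02 -0.97] [ 0.02 -0.05 -0.03] [523.9  -39.77 174.84]
0.1735 [ 0.1   0.87 -0.43] [ 0.03 -0.05 -0.02] [523.9  -39.76 173.35]
0.172 [-0.14  0.66  0.2 ] [-0.02 -0.03 -0.01] [523.9  -39.77 171.83]
0.1705 [ 0.84  1.39 -0.26] [ 0.03  0.06 -0.02] [523.92 -39.76 170.36]
0.169 [ 1.23 -0.18  0.82] [ 0.06 -0.1  -0.03] [524.27 -39.9  169.21]
0.1675 [-2.16  1.38  9.33] [ 0.08  0.75 -0.05] [524.32 -39.95 169.13]
0.166 [-5.98  2.01 16.98] [ 0.24  1.52 -0.1 ] [524.43 -40.02 169.14]
13.675
```

Seated on the floor of the recess: contact came at 169 mm, as expected. I'll ease the press, firm the grip and twist clockwise, watching the moment for the switch contact at about 8°.

Run:
```python
from h import *
import cv2
bot.line_to([*BASE,.1685],max_speed=.03); bot.set_gripper(0.0,58)
np.set_printoptions(precision=3,suppress=True)
def avg(f,n=8):
    o=[]
    for _ in range(n): o.append(f()); bot.hold(.01)
    return np.mean(o,0)
def yaw(): 
    M=Ro.from_rotvec(bot.current_tool_rot()).as_matrix(); return np.degrees(np.arctan2(-M[0,1],M[1,1]))-180
print(avg(bot.current_contact_force),avg(bot.current_ft_torque),yaw(),bot.current_clock())
for a in [2,4,5,6,7,8,9,10,11,12,14,18,22,26,29,32]:
    bot.line_to([*BASE,.1685],rv(111.2-a),max_speed=.05)
    print(a,round(yaw()%180,2),avg(bot.current_ft_torque),avg(bot.current_contact_force,3),round(bot.current_clock(),2))
c=bot.read_camera("side")
cv2.imwrite("pics/s3.png",cv2.resize(c["pixels"][170:270,275:375],None,fx=6,fy=6,interpolation=cv2.INTER_CUBIC))
```

```text
[-0.595  0.05   5.64 ] [-0.021  0.134 -0.009] -248.80089970563574 14.275
2 109.18 [-0.09   0.158 -0.073] [-0.562 -0.19   6.121] 14.62
4 107.19 [-0.11   0.176 -0.029] [-0.492 -0.937  5.382] 14.96
5 106.19 [-0.128  0.179 -0.052] [-0.678 -0.402  5.359] 15.3
6 105.19 [-0.139  0.188 -0.071] [-0.976 -0.754  5.623] 15.64
7 104.21 [-0.039  0.159  0.095] [-0.525  0.343  5.262] 15.98
8 103.22 [0.069 0.131 0.138] [-0.488  0.416  5.672] 16.32
9 102.22 [0.118 0.084 0.158] [-0.023  1.496  5.879] 16.67
10 101.22 [0.189 0.049 0.164] [-0.052  1.61   5.442] 17.01
11 100.22 [0.182 0.028 0.163] [-0.298  1.029  5.348] 17.35
12 99.23 [0.193 0.048 0.183] [0.07  1.344 5.417] 17.69
14 97.22 [0.215 0.054 0.172] [0.21  1.483 5.337] 18.03
18 93.21 [0.256 0.085 0.142] [-0.305  1.48   5.781] 18.38
22 89.22 [0.264 0.093 0.143] [-0.116  1.447  5.339] 18.72
26 85.21 [0.266 0.124 0.161] [-0.118  1.388  6.014] 19.06
29 82.22 [0.245 0.103 0.178] [-0.002  1.715  5.535] 19.4
32 79.22 [0.239 0.121 0.198] [0.372 1.71  5.557] 19.74
```

View pics/s3.png

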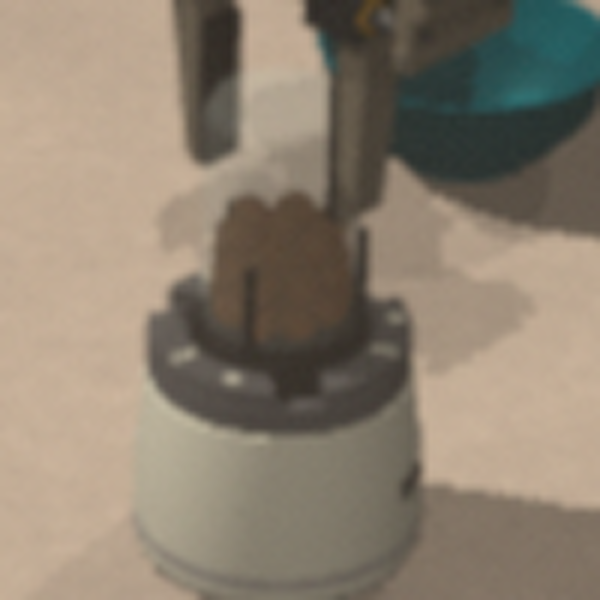

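Run:
```python
from fit import *
np.set_printoptions(precision=1,suppress=True)
C=lambda q:(q-[275,170])*6
for a in(-20,-24,-28,-30,-32,-34,-36):
  p=[.524,-.0398,np.radians(9.5+a)]
  q=C(proj("side",np.r_[ring(p,.034,.085+.062,np.array([120,240])),ring(p,.035,.085+.03,np.array([120,240]))]))+[4,2]
  print(a,q.ravel())
```

```text
-20 [264.5 273.7 361.4 220.1 262.8 345.2 361.5 288.8]
-24 [258.6 273.  363.2 222.9 256.8 344.4 363.3 291.8]
-28 [252.8 272.  364.7 225.8 250.9 343.4 364.8 294.7]
-30 [250.  271.4 365.2 227.2 248.  342.8 365.4 296.2]
-32 [247.2 270.8 365.7 228.6 245.2 342.2 365.8 297.7]
-34 [244.4 270.2 366.  230.1 242.4 341.5 366.2 299.3]
-36 [241.7 269.5 366.3 231.5 239.6 340.7 366.5 300.8]
```

The front ridge is at (251,268) and the right ridge at (364,232), with the front dot at (233,379). That puts the turn at roughly 29–31°. I'll refine it with averaged frames.

Run:
```python
from h import *
import cv2
from fit import *
im=np.mean([bot.read_camera("side")["pixels"].astype(float) for _ in range(12)],0)
np.save("avg.npy",im); im=im.clip(0,255)
k=10;x0,y0,w,h=296,200,50,42
o=cv2.resize(im[y0:y0+h,x0:x0+w],None,fx=k,fy=k,interpolation=cv2.INTER_CUBIC)
o=(o*1.6).clip(0,255).astype(np.uint8)
# predicted ridge lines for 32 (green) and 28/36 (red), bias .67,.33
for a,c in((-28,(0,0,255)),(-32,(0,255,0)),(-36,(255,0,0))):
    p=[.524,-.0398,np.radians(9.5+a)]
    for az in(120,240):
        q=proj("side",np.r_[ring(p,.035,.147,np.array([az])),ring(p,.035,.112,np.array([az]))])+[.75,.33]
        q=((q-[x0,y0]+.5)*k-.5).round().astype(int)
        for e in q: cv2.circle(o,tuple(map(int,e)),2,c,-1)
p=[.524,-.0398,np.radians(9.5)]
for az in(120-32,240-32,120-64,240-64):
    q=((proj("side",ring(p,.0475,.105,np.array([az])))+[.75,.33]-[x0,y0]+.5)*k-.5).round().astype(int)
    cv2.circle(o,tuple(map(int,q[0])),2,(0,255,255),-1)
cv2.imwrite("pics/s4.png",o); print(bot.current_clock(),bot.current_ft_torque())
```

```text
20.3917 [0.27021596 0.12580341 0.20181817]
```

View pics/s4.png

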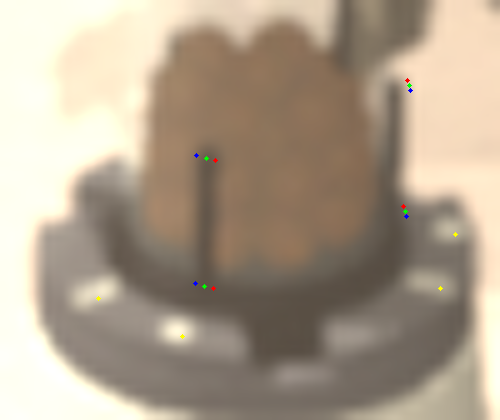

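The ridge reads about 30–31° and the switch onset suggests about 33°, so both agree with the dots within about 2°. I'll add 1°, settle, and hand in while still gripping.

Run:
```python
from h import *
bot.line_to([*BASE,.1685],rv(111.2-32.8),max_speed=.05); bot.hold(.5)
print(bot.current_clock(),bot.current_ft_torque(),bot.current_contact_force(),bot.current_grip_force(),bot.current_ee_pos())
print(bot.job_done())
```

```text
21.1417 [0.16285101 0.0576364  0.25345713] [0.04041012 1.48480955 6.68012898] 58.00203502178192 [ 0.524613   -0.03958931  0.16916151]
the job is handed in; nothing more can be done
None
```

The cup with the hazelnuts is fully home in the motor base, turned clockwise to about the pulse dots (roughly 31–34° against 32°, well short of the lock), and was still gripped and held there when I handed the job in at about 21 s.

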